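# Sort the sample syringes, shut the transport rack and pin its bolts

## Robot

A 7-joint arm with a two-finger parallel gripper is mounted at the origin on the work surface. World frame = base frame: x ahead of the robot, y to its left, z up, the work surface at z = 0. Lengths are in m, angles in rad, forces in N, time in s.
With the tool pointing down it reaches from about 0.4 to 0.875 m from the base axis. Payload 19.3 kg.
Tool frame: the origin (TCP) lies on the centre line of the jaws, within the pads' length; the fingertips stand 14 mm ahead of it and the grasp point (between the pads) lies 5 mm behind it (bot.tip_extent is the distance from the TCP to the fingertips, in m); z points along the fingers, y is the line along which they close (so a half turn about z gives the same grasp; the last joint's range is limited). The gripper opens to 85 mm and grips with 20 to 120 N. Pads are 22 mm wide; open, the fingers measure 114 mm over their backs; the gripper's body (76 mm by 85 mm) begins 54 mm behind the grasp point. The pads swing forward as they close: fully open they stand 13 mm farther back than shut.
Start: joints at [-1.274, 0.521, -0.036, 1.599, 0.021, 1.021, -0.113], TCP at [0.224, 0.583, 0.245] pointing down, gripper open.
Joint ranges: [-2.91, 2.91], [-0.3, 2.13], [-1.5, 1.42], [0.17, 2.43], [-1.26, 4.41], [0.16, 1.93], [-2.52, 2.52]. Speed limits (rad/s): [1.89, 1.89, 2.39, 2.39, 3.01, 3.01, 3.01].

## Interface

Orientations are given as [roll, pitch, yaw] about the fixed x, y, z axes, in that order (R = Rz(yaw) Ry(pitch) Rx(roll)).
In Python, from workcell import monitor, grab_frame, camera_model, bot gives the robot as it stands.
- The arm moves only by the tool move_arm, never from a script. Its argument "moves" is a list of rows, each a list of 4 numbers: the shift along the world's x, y, z in mm, then the turn about the world's z in rad. A call has 1 to 12 rows; each row is the pose to reach, as a shift and turn from the pose commanded when the call began; what a row does not reach only later rows make up. A row lasts 1/8 s, in which the tool goes at most 62.5 mm and 10.7 degrees, less where a joint would pass 70% of its speed; a pose out of reach is approached as far as the arm can. A call with a gripper value outside its range is refused whole. "gripper" is the opening, from 0 (shut) to 1 (fully open), set as the call begins (left out, the last holds). The fingers move at their own pace and stop on an object; "newtons" is the grip in N (left out, the last holds). Time passes only in rows, so rows that repeat a pose let the fingers close. It gives the time, the measured TCP pose, the force, the opening and the grip force at its end, in the units of the state.
- monitor.observe(): the state, without advancing time (a new reading comes with each control period).
- grab_frame(name): name is "side" or "top"; returns the picture (400x640x3 uint8, blue, green, red); there is no depth.
- camera_model(name): a dict with "vfov" (degrees; the focal length in pixels is half the picture's height over the tangent of half this angle, whatever the lens; pixels are square), "cx", "cy" (the principal point, pixels), "R" (3x3) and "t" (3): a world point X has camera coordinates R X + t. Camera axes: x right, y down, z forward; pixel columns grow to the right and rows downward; lengths in m; the calibration is good to about 2 mm. A picture is of the moment at which its call begins. camera_model takes no time and is no camera call.
- bot.job_done(): hands the job in; it is judged then, once.
The state is a dict: "clock": time; "qpos": joint angles; "qd": joint speeds; "joint_efforts": joint torques, N m; "position": TCP position; "tool_rot": TCP orientation; "force": force on the tool from outside, world axes, zero at the start; "moment": the same for the moment, N m; "grip_width": finger opening in m; "finger_force": force on a finger pad.
Only numpy, scipy, OpenCV 4.12 (cv2) and the standard library are available. Lean on these libraries where they do the work, as an engineer would, in place of code of your own. Each camera call takes 0.05 s, during which the arm holds its last target. There are 200 camera calls.

## Task

Pack the transport rack: lay every filled syringe (plunger pulled out) flat in the left, blue bay and every empty one (plunger pushed in) flat in the right, grey bay, without working the plungers. When all are in, slide both retaining bolts fully home, even over an empty bay, and lock each bolt by pushing the leg of a spring cotter, from the robot's side, through the hole in its end until the bow snaps over. Leave the other things on the bench where they are.

Things in the scene. Friction and masses are not known exactly. Their poses are not given: they have to be found in the camera images.
- rack: Fixed aluminium plate 190 x 336 x 6 mm. Origin: centre of its underside; x (short side) away from the robot, y left. Bays 160 (x) by 100 mm (y) inside, centred at x = 0, y = +102 mm (blue, filled) and -102 mm (grey, empty); floor 6, rim 13 mm up; two syringes lie along x at 23 mm either side of a bay's centre. At x = -55 bolt cradles stand out to y = +-310, 50 mm high.
- left_bolt (a joint): Steel bolt, a 22 mm rod along rack y over the left bay's near part; underside 36 mm up, clear of loaded syringes. Value in m: 0 = home, grows pulled outwards (+y), stop 0.16; above 0.14 the bay is clear. Slides with about 3 N, stays put. Handle: upright red knob, 18 mm across, axis 146 mm outwards from the eye, from 60 to 104 mm above the bench.
- left_eye (a point): Centre of the level 10 x 10 mm cross hole, along rack x, through the eye at the left bolt's inner end; 49 mm above the bench, at rack x = -55 mm, rack y = +28 mm when home; moves with the bolt. Eye: 26 (x) x 24 (y) x 26 mm high. The bolt's guides (31 mm in x, top 64 mm up) start 17 mm outwards from it when home.
- right_bolt (a joint): Steel bolt, a 22 mm rod along rack y over the right bay's near part; underside 36 mm up, clear of loaded syringes. Value in m: 0 = home, grows pulled outwards (-y), stop 0.16; above 0.14 the bay is clear. Slides with about 3 N, stays put. Handle: upright red knob, 18 mm across, axis 146 mm outwards from the eye, from 60 to 104 mm above the bench.
- right_eye (a point): Centre of the level 10 x 10 mm cross hole, along rack x, through the eye at the right bolt's inner end; 49 mm above the bench, at rack x = -55 mm, rack y = -28 mm when home; moves with the bolt. Eye: 26 (x) x 24 (y) x 26 mm high. The bolt's guides (31 mm in x, top 64 mm up) start 17 mm outwards from it when home.
- cotter1: Spring cotter lying upright: orange grip 36 x 24 x 18 mm high, origin at the centre of its underside; steel leg 5 mm thick along +x, axis 9 mm up, to x = 82 mm; sprung steel bow above it, wire 26 mm up, dip at x = 54 (18 up), flared tip at x = 72 (28 up). About 70 g. Fits either bolt: pushed level into the eye, bow on top, with 5 to 12 N; the bow rides over the eye and snaps down.
- cotter1_seat (a point): Point on the leg's axis, 34 mm from the cotter's origin along x and 9 mm up, that lies at the centre of the cross hole when the cotter is home; the grip's front is then 3 mm short of the eye.
- bow1 (a joint): Lift of that cotter's bow in rad: 0 at rest, about 0.12 to 0.18 while its dip rides on the eye, back to nearly 0 once snapped over.
- cotter2: Spring cotter lying upright: orange grip 36 x 24 x 18 mm high, origin at the centre of its underside; steel leg 5 mm thick along +x, axis 9 mm up, to x = 82 mm; sprung steel bow above it, wire 26 mm up, dip at x = 54 (18 up), flared tip at x = 72 (28 up). About 70 g. Fits either bolt: pushed level into the eye, bow on top, with 5 to 12 N; the bow rides over the eye and snaps down.
- cotter2_seat (a point): Point on the leg's axis, 34 mm from the cotter's origin along x and 9 mm up, that lies at the centre of the cross hole when the cotter is home; the grip's front is then 3 mm short of the eye.
- bow2 (a joint): Lift of that cotter's bow in rad: 0 at rest, about 0.12 to 0.18 while its dip rides on the eye, back to nearly 0 once snapped over.
- syringe1: Syringe lying flat: clear barrel 20 mm across, x = -38 to 38, axis 14 mm up; 28 mm square white collars at x = -40 to -36 and 32 to 40; orange cap to x = 50; blue plunger with 24 mm thumb disc behind. Origin at underside below the barrel's middle, x towards the cap. About 60 g. May be absent.
- plunger1 (a joint): How far that syringe's plunger is pulled out, in m: 0.034 to 0.042 = filled, 0 to 0.003 = empty. Held by friction of 2.5 N. The syringe ends 46 mm plus this value behind its origin.
- syringe2: Syringe lying flat: clear barrel 20 mm across, x = -38 to 38, axis 14 mm up; 28 mm square white collars at x = -40 to -36 and 32 to 40; orange cap to x = 50; blue plunger with 24 mm thumb disc behind. Origin at underside below the barrel's middle, x towards the cap. About 60 g. May be absent.
- plunger2 (a joint): How far that syringe's plunger is pulled out, in m: 0.034 to 0.042 = filled, 0 to 0.003 = empty. Held by friction of 2.5 N. The syringe ends 46 mm plus this value behind its origin.
- syringe3: Syringe lying flat: clear barrel 20 mm across, x = -38 to 38, axis 14 mm up; 28 mm square white collars at x = -40 to -36 and 32 to 40; orange cap to x = 50; blue plunger with 24 mm thumb disc behind. Origin at underside below the barrel's middle, x towards the cap. About 60 g. May be absent.
- plunger3 (a joint): How far that syringe's plunger is pulled out, in m: 0.034 to 0.042 = filled, 0 to 0.003 = empty. Held by friction of 2.5 N. The syringe ends 46 mm plus this value behind its origin.
- syringe4: Syringe lying flat: clear barrel 20 mm across, x = -38 to 38, axis 14 mm up; 28 mm square white collars at x = -40 to -36 and 32 to 40; orange cap to x = 50; blue plunger with 24 mm thumb disc behind. Origin at underside below the barrel's middle, x towards the cap. About 60 g. May be absent.
- plunger4 (a joint): How far that syringe's plunger is pulled out, in m: 0.034 to 0.042 = filled, 0 to 0.003 = empty. Held by friction of 2.5 N. The syringe ends 46 mm plus this value behind its origin.
- bottle: Small white bottle, 40 mm across, 65 mm high, upright. Origin at its underside. Bystander, not part of the job.
- jar: Amber jar, 60 mm across, 75 mm high. Origin at its underside. Bystander, not part of the job.
- cryobox1: White cardboard box of orange-capped tubes, 130 mm square, 58 mm high. Origin at its underside. Bystander, not part of the job.
- scanner: White hand scanner lying on its side, 150 mm long. Origin at its underside. Bystander, not part of the job.
There are look-alikes about, which are no part of the job. What is shaped like the syringe3 but brown, pink or red is not meant.

How it is judged:
By the outcome, as a careful person would: the job done as asked, in the order asked, and still so for the second after the job is handed in, with the robot touching nothing.
Of syringe1, syringe2, syringe3, syringe4 only 2 to 4 are there at a start; the rules pass over those that are not, and their reading is None.
At some moment in a run one of cotter1, cotter2, syringe1, syringe2, syringe3, syringe4 may be knocked a few centimetres aside while the robot is not near it.
It also fails if it takes over 210 s, if anything falls off the work surface, if the arm or the gripper's body presses on something with over 40 N, if the wrist force passes 120 N, or if a joint passes its speed limit or range.

## Working session

There is one attempt and no reset: what is moved stays moved. The work goes in short steps, Python scripts to look and compute and a tool call to move; the robot and the scene stay as the last step left them, time stands still between calls to the robot, and variables do not carry over. Pictures are saved under pics/ and viewed, at most 14 in all, crops included, and the job is handed in when it is done.

Besides the shell and the picture viewer there is one more tool, called after ">>>" by a JSON object that holds its "name" and its "arguments". move_arm: Moves the arm, as the interface text tells. Its arguments: {"type":"object","properties":{"moves":{"type":"array","items":{"type":"array","items":{"type":"number"}}},"gripper":{"type":"number"},"newtons":{"type":"number"}},"required":["moves"]}

```bash
ls; mkdir -p pics
python3 - <<'E'
from workcell import monitor, grab_frame, camera_model, bot
import cv2
for n in("top","side"):
    cv2.imwrite(f"pics/{n}0.png",grab_frame(n)); print(n,camera_model(n))
s=monitor.observe();print(s["clock"],s["position"],s["tool_rot"],s["grip_width"],bot.tip_extent)
E
```

```text
pics
top {'vfov': 56.77679303637764, 'cx': 319.94056463403507, 'cy': 199.93102575638392, 'R': array([[-0.00347312, -0.99998257,  0.00477375],
       [-0.99750224,  0.00312764, -0.07056552],
       [ 0.07054936, -0.00500691, -0.99749572]]), 't': array([-0.00948643,  0.47049193,  1.17609548])}
side {'vfov': 44.91125407613912, 'cx': 323.2336008375878, 'cy': 196.03003824919074, 'R': array([[-0.93135247,  0.36397824,  0.01012009],
       [ 0.19675248,  0.52645042, -0.8271266 ],
       [-0.30638381, -0.76835525, -0.56192452]]), 't': array([ 0.4278128 , -0.04709948,  1.70076138])}
0.1 [0.22407071 0.58314691 0.24479486] [-3.14057492e+00  6.80264760e-05  2.77479535e+00] 0.0854467532428517 0.014
```

View pics/top0.png

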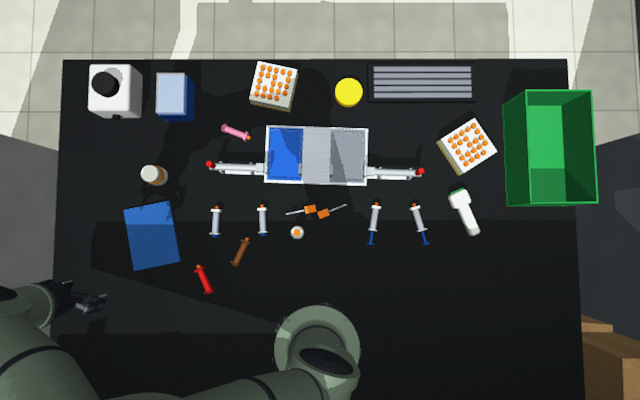

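View pics/side0.png

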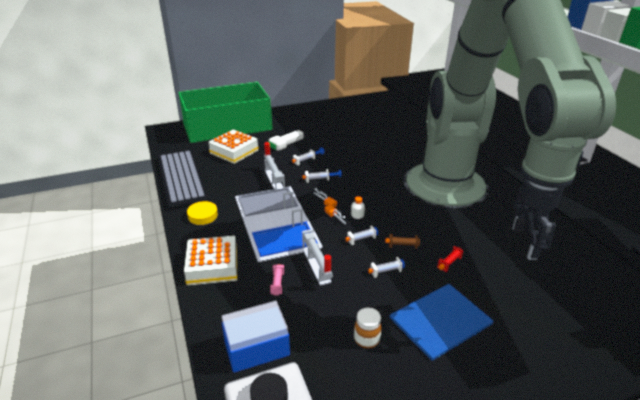

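The top view shows the rack at about (316,155) with both bolts pulled out (red knobs at (209,164) and (421,171)). There are white syringes at (215,220), (262,220), (374,222) and (419,223). The cotters are at (303,211) and (329,211). The brown (240,250), red (204,279) and pink (235,131) look-alikes are not meant. Next, one enlarged crop to confirm which are filled and how the cotters lie.

Run:
```python
import cv2
a=cv2.imread("pics/top0.png")
cv2.imwrite("pics/crop1.png",cv2.resize(a[115:255,195:445],None,fx=3.2,fy=3.2,interpolation=cv2.INTER_CUBIC))
```

```text
(no output)
```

View pics/crop1.png

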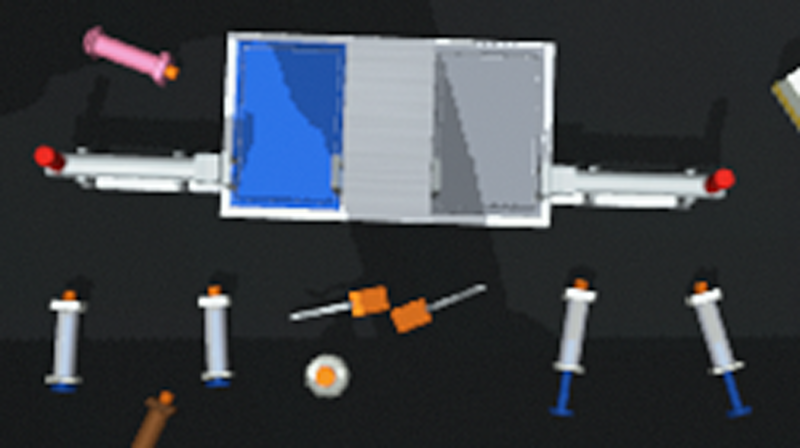

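Four syringes are present. By their long blue plungers, (374,222) and (419,223) are filled; (215,220) and (262,220) show only a disc, so they are empty. The left cotter (grip at 310,209) points its leg towards +y; the right one (grip at 323,213) points to -y/+x. Next: measure all of these.

```bash
cat > h.py <<'E'
import numpy as np, cv2
from workcell import monitor, grab_frame, camera_model, bot
def frame(n,k=3): return np.mean([grab_frame(n).astype(float) for _ in range(k)],0).round().astype(np.uint8)
def ray(n,uv):
    m=camera_model(n); f=200/np.tan(np.radians(m["vfov"]/2))
    d=m["R"].T@np.array([(uv[0]-m["cx"])/f,(uv[1]-m["cy"])/f,1]); return -m["R"].T@m["t"], d/np.linalg.norm(d)
def plane(n,uv,z):
    o,d=ray(n,uv); return (o+d*(z-o[2])/d[2])
def proj(n,X):
    m=camera_model(n); f=200/np.tan(np.radians(m["vfov"]/2)); c=m["R"]@np.asarray(X)+m["t"]
    return np.array([m["cx"]+f*c[0]/c[2],m["cy"]+f*c[1]/c[2]])
def two(a,b):
    o,d=ray("top",a);p,e=ray("side",b)
    s=np.linalg.lstsq(np.c_[d,-e],p-o,rcond=None)[0]; A=o+d*s[0];B=p+e*s[1]
    return (A+B)/2,np.linalg.norm(A-B)
def hsv(im): return cv2.cvtColor(im,cv2.COLOR_BGR2HSV)
def mask(im,lo,hi): return cv2.inRange(hsv(im),np.array(lo),np.array(hi))
ORANGE=([6,150,120],[18,255,255]);BLUE=([100,120,50],[125,255,255]);RED=([0,180,110],[4,255,255]);WHITE=([0,0,110],[179,70,255])
def blobs(m,amin=6):
    n,l,st,c=cv2.connectedComponentsWithStats(m)
    return [(st[i,4],c[i],l==i,st[i,:4]) for i in range(1,n) if st[i,4]>=amin]
E
python3 - <<'E'
from h import *
im=frame("top");cv2.imwrite("pics/t1.png",im);sd=frame("side");cv2.imwrite("pics/s1.png",sd)
r=lambda p:np.round(np.array(p)*1000,1)
for nm,c,z in (("orange",ORANGE,.014),("blue",BLUE,.014),("red",RED,.104),("white",WHITE,.014)):
    m=mask(im,*c); m[:125]=0;m[260:]=0;m[:,:195]=0;m[:,450:]=0
    for a,ctr,l,bb in blobs(m): 
        rect=cv2.minAreaRect(np.argwhere(l)[:,::-1].astype(np.float32))
        print(nm,a,ctr.round(1),bb,"w",r(plane("top",ctr,z)),"rect",np.round(rect[0],1),np.round(rect[1],1),round(rect[2],1))
for a,ctr,l,bb in blobs(mask(sd,*RED)): print("side red",a,ctr.round(1),bb)
E
```

```text
orange 16 [248.1 137.1] [246 135   5   5] w [677. 223.  14.] rect [248. 137.] [3.6 3.6] 26.6
orange 6 [448.7 140.5] [448 139   2   4] w [ 664.3 -433.    14. ] rect [448.5 140.5] [3. 1.] 90.0
orange 9 [376.1 203.1] [375 202   4   3] w [ 459.8 -192.5   14. ] rect [376.5 203. ] [3. 2.] 0.0
orange 12 [413.6 204.2] [412 203   4   4] w [ 455.7 -313.6   14. ] rect [413.5 204.5] [3. 3.] 90.0
orange 9 [261.6 205.3] [260 204   4   3] w [453.8 177.3  14. ] rect [261.5 205. ] [2. 3.] 90.0
orange 91 [309.8 208.7] [304 204  13  10] w [442.4  21.7  14. ] rect [309.9 208.6] [ 7.8 11.4] 78.7
orange 9 [216. 207.] [215 206   3   3] w [448.9 323.9  14. ] rect [216. 207.] [2. 2.] 90.0
orange 88 [322.8 213.2] [317 208  13  11] w [427.9 -20.3  14. ] rect [322.9 213.1] [ 7.6 11.3] 68.2
orange 24 [296.1 232.1] [294 230   5   5] w [367.4  65.9  14. ] rect [296. 232.] [4. 4.] 90.0
orange 13 [246.3 238.9] [245 237   4   5] w [346.2 225.2  14. ] rect [246.3 238.8] [2.8 3.5] 45.0
orange 42 [240.2 251.3] [236 244   9  16] w [307.  244.2  14. ] rect [240.  251.5] [ 2.2 17. ] 26.6
blue 1704 [284.4 153.3] [267 128  3
[... 1160 characters left out ...]
 [410 205  17  27] w [ 411.4 -326.2   14. ] rect [418.  218.4] [25.7 10.2] 74.1
white 169 [261.8 219.4] [257 207  10  27] w [408.3 176.   14. ] rect [261.5 220. ] [26.  9.] 90.0
white 17 [333.9 208.6] [330 207   9   4] w [442.5 -56.1  14. ] rect [334.  208.5] [1.8 8.5] 63.4
white 175 [214.8 221.4] [209 209  12  26] w [402.6 327.   14. ] rect [214.5 221.5] [ 9.1 25.7] 4.8
white 41 [295.1 211.7] [286 209  19   6] w [432.9  69.   14. ] rect [295.  211.7] [ 2.2 18.6] 78.7
white 97 [296.9 231.8] [291 226  13  13] w [368.4  63.2  14. ] rect [297. 232.] [12. 12.] 90.0
side red 53 [266.8 147.5] [264 142   6  12]
side red 217 [451.1 257.3] [438 247  25  24]
side red 94 [327.4 262.2] [325 254   6  17]
```

```bash
cat > rack.py <<'E'
from h import *
im=cv2.imread("pics/t1.png"); v=im.max(2).astype(float); v=cv2.GaussianBlur(v,(3,3),0)
def edge(line,a,b):  # subpixel half-level crossing between a (outside) and b (inside)
    s=1 if b>a else -1; idx=np.arange(a,b,s); L=line[idx]; h=(L[:2].mean()+L.max())/2
    k=np.argmax(L>h); return idx[k-1]+s*(h-L[k-1])/(L[k]-L[k-1])
far=[(c,edge(v[:,c],116,134)) for c in range(272,362,2)]
near=[(c,edge(v[:,c],196,176)) for c in range(272,362,2)]
lef=[(edge(v[r],255,275),r) for r in list(range(130,152,2))]
rig=[(edge(v[r],378,358),r) for r in list(range(134,160,2))]
ln={}
for n,p in (("far",far),("near",near),("left",lef),("right",rig)):
    P=np.array([plane("top",q,.010)[:2] for q in p]); 
    for _ in range(3):
        vx,vy,x0,y0=cv2.fitLine(P.astype(np.float32),cv2.DIST_HUBER,0,.0005,.0005)[:,0].astype(float)
        d=(P-[x0,y0])@np.array([-vy,vx]); P=P[abs(d)<.003]
    t=np.arctan2(vy,vx); ln[n]=(np.array([x0,y0]),np.array([vx,vy])); print(n,len(P),np.round([x0*1e3,y0*1e3],1),"dir deg",round(np.degrees(t),2),"rms",round(d.std()*1e3,2))
def X(a,b):
    s=np.linalg.solve(np.c_[a[1],-b[1]],b[0]-a[0]); return a[0]+a[1]*s[0]
C=[X(ln[a],ln[b]) for a in("far","near") for b in("left","right")]
print(np.round(np.array(C)*1e3,1),"centre",np.mean(C,0)*1e3)
print("sizes",np.linalg.norm(C[0]-C[1]),np.linalg.norm(C[0]-C[2]),np.linalg.norm(C[1]-C[3]))
E
python3 rack.py
```

```text
far 45 [713.6  -3.6] dir deg 87.97 rms 0.5
near 45 [523.2   1.5] dir deg 87.92 rms 0.49
left 11 [665.  168.1] dir deg -2.73 rms 0.25
right 13 [ 647.6 -167.1] dir deg -1.91 rms 0.11
[[ 719.6  165.5]
 [ 707.8 -169.1]
 [ 529.5  174.6]
 [ 517.2 -162.7]] centre [618.52235385   2.0725806 ]
sizes 0.33481783351290373 0.19038900299944242 0.19065960578999303
```

The rack centre is (618.5, 2.1) mm with yaw -0.036. Its sizes check at 190 x 335 mm, and the knobs agree with bolts at about 0.143. Syringe origins and yaw:

| Syringe | Position (mm) | Yaw |
|---|---|---|
| E1 (empty) | (403, 326.5) | -0.046 |
| E2 (empty) | (406, 176) | 0.043 |
| F1 (filled) | (414, -185) | -0.17 |
| F2 (filled) | (411, -326) | 0.277 |

I start with E1.

>>> {"name": "move_arm", "arguments": {"moves": [[60,-85,-40,0.11],[120,-170,-80,0.22],[178,-256,-120,0.32],[178,-256,-120,0.32],[178,-256,-145,0.32],[178,-256,-145,0.32],[178,-256,-145,0.32],[178,-256,-145,0.32]], "gripper": 0.6, "newtons": 25}}

```text
clock: 1.4
position: [0.402, 0.3282, 0.1006]
tool_rot: [3.141, 0.0, 3.095]
force: [-0.9, -0.8, 0.2]
grip_width: 0.0511
finger_force: 0.0
```

>>> {"name": "move_arm", "arguments": {"moves": [[0,-1,-50,0],[0,-1,-80,0],[0,-1,-80,0],[0,-1,-80,0]]}}

```text
clock: 1.9
position: [0.4023, 0.3274, 0.0216]
tool_rot: [3.14, 0.001, 3.096]
force: [0.5, -0.2, 0.3]
grip_width: 0.0513
finger_force: 0.0
```

>>> {"name": "move_arm", "arguments": {"moves": [[0,0,0,0],[0,0,0,0],[0,0,0,0],[0,0,0,0],[0,0,3,0],[0,0,50,0],[0,0,110,0],[0,0,130,0],[0,0,130,0]], "gripper": 0.1}}

```text
clock: 3.02
position: [0.4028, 0.3269, 0.1521]
tool_rot: [3.139, 0.002, 3.094]
force: [0.5, 0.8, -0.8]
grip_width: 0.0188
finger_force: 24.7
```

>>> {"name": "move_arm", "arguments": {"moves": [[28,-55,0,0],[56,-110,0,0],[85,-166,0,0],[113,-222,0,0],[141,-278,0,0],[170,-334,0,0.01],[200,-390,0,0.01],[229,-449,0,0.01],[229,-449,0,0.01],[229,-449,0,0.01],[229,-449,-40,0.01],[229,-449,-60,0.01]]}}

```text
clock: 4.53
position: [0.6301, -0.1207, 0.0883]
tool_rot: [3.141, -0.002, 3.107]
force: [0.1, -0.2, -0.7]
grip_width: 0.0187
finger_force: 24.8
```

Run:
```python
from h import *
s=monitor.observe();print(s["clock"],s["position"],s["tool_rot"],s["qpos"].round(2) if hasattr(s["qpos"],"round") else s["qpos"])
t=frame("top",1)[80:280,180:480];d=frame("side",1)[80:280,180:480]
cv2.imwrite("pics/v3.png",np.vstack([cv2.resize(x,(450,300)) for x in(t,d)]))
```

```text
4.525 [ 0.63005143 -0.12073992  0.08834688] [ 3.14082252e+00 -2.48321822e-03  3.10678881e+00] [ 0.14  0.74 -0.06  1.66  0.06  0.75  1.58]
```

View pics/v3.png

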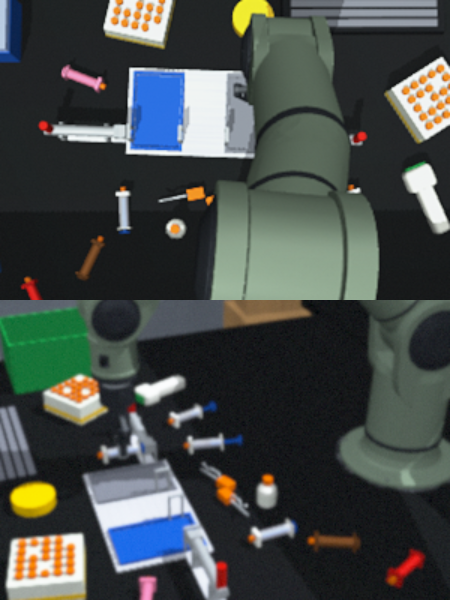

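The top view is mostly hidden by the arm. The side crop shows the syringe held level over the grey bay (crop (120,450)). Lowering it now.

>>> {"name": "move_arm", "arguments": {"moves": [[1,-1,-40,0],[1,-1,-61,0],[1,-1,-61,0],[1,-1,-62,0],[1,-1,-62,0]]}}

```text
clock: 5.25
position: [0.6327, -0.1237, 0.0294]
tool_rot: [-3.141, 0.001, 3.105]
force: [-0.8, -0.3, -1.8]
grip_width: 0.0191
finger_force: 25.4
```

>>> {"name": "move_arm", "arguments": {"moves": [[0,0.5,-1.5,0],[0,0.5,-1.5,0],[0,0.5,-1.5,0]]}}

```text
clock: 5.62
position: [0.6322, -0.1231, 0.0269]
tool_rot: [-3.142, 0.0, 3.105]
force: [0.7, -0.8, -0.6]
grip_width: 0.0186
finger_force: 25.4
```

>>> {"name": "move_arm", "arguments": {"moves": [[0,0,0,0],[0,0,0,0],[0,0,3,0],[0,0,40,0],[0,0,100,0],[0,0,120,0]], "gripper": 0.38}}

```text
clock: 6.38
position: [0.6335, -0.1234, 0.1506]
tool_rot: [-3.141, 0.005, 3.105]
force: [0.5, -0.1, -0.2]
grip_width: 0.0325
finger_force: 0.0
```

```bash
cat > syr.py <<'E'
from h import *
im=frame("top",2); cv2.imwrite("pics/last.png",im)
m=mask(im,*WHITE); m[:195]=0;m[260:]=0
B=blobs(mask(im,*ORANGE),4); U=[b for b in blobs(mask(im,*BLUE),8)]
for a,c,l,bb in blobs(m,120):
    if a>260: continue
    rect=cv2.minAreaRect(np.argwhere(l)[:,::-1].astype(np.float32)); P=plane("top",rect[0],.014)[:2]*1e3
    cp=[plane("top",b[1],.014)[:2]*1e3 for b in B]; cp=[p for p in cp if 38<np.hypot(*(p-P))<56]
    bl=[plane("top",b[1],.014)[:2]*1e3 for b in U]; bl=[p for p in bl if 38<np.hypot(*(p-P))<85]
    print("px",c.round(1),a,"origin",P.round(1),"cap",np.round(cp,1),"blue",np.round(bl,1),
      "yaw",[round(float(np.arctan2(*(p-q)[::-1])),3) for p in cp for q in bl])
E
python3 syr.py
```

```text
px [261.8 219.4] 169 origin [406.5 177.1] cap [[453.8 177.3]] blue [[360.9 173.3]] yaw [0.043]
px [385.3 228.3] 258 origin [ 379.5 -221.6] cap [] blue [] yaw []
px [423.7 254.9] 183 origin [ 296.1 -343.6] cap [] blue [[ 365.9 -340.4]] yaw []
```

>>> {"name": "move_arm", "arguments": {"moves": [[-36,48,0,0.02],[-72,96,0,0.03],[-108,144,0,0.05],[-144,192,0,0.06],[-182,240,0,0.08],[-226,299,0,0.08],[-226,299,0,0.08],[-226,299,-40,0.08],[-226,299,-80,0.08],[-226,299,-80,0.08],[-226,299,-80,0.08]], "gripper": 0.6}}

```text
clock: 7.85
position: [0.4064, 0.1757, 0.0674]
tool_rot: [-3.141, -0.0, -3.099]
force: [0.7, 0.6, 0.5]
grip_width: 0.0511
finger_force: 0.0
```

>>> {"name": "move_arm", "arguments": {"moves": [[0,0,-46,0],[0,0,-46,0],[0,0,-46,0]]}}

```text
clock: 8.22
position: [0.4068, 0.1761, 0.0224]
tool_rot: [3.141, 0.001, -3.099]
force: [-0.1, -0.1, 0.1]
grip_width: 0.0513
finger_force: 0.0
```

>>> {"name": "move_arm", "arguments": {"moves": [[0,0,0,0],[0,0,0,0],[0,0,0,0],[0,0,0,0],[0,0,3,0],[0,0,50,0],[0,0,110,0],[0,0,130,0],[0,0,130,0]], "gripper": 0.1}}

```text
clock: 9.35
position: [0.4069, 0.1762, 0.1525]
tool_rot: [3.14, 0.003, -3.099]
force: [-0.7, -0.5, -1.0]
grip_width: 0.0188
finger_force: 24.7
```

>>> {"name": "move_arm", "arguments": {"moves": [[37,-42,0,-0.02],[75,-84,0,-0.04],[113,-126,0,-0.06],[151,-168,0,-0.08],[189,-211,0,-0.08],[226.5,-254,0,-0.08],[226.5,-254,0,-0.08],[226.5,-254,-40,-0.08],[226.5,-254,-90,-0.08],[226.5,-254,-119,-0.08],[226.5,-254,-122,-0.08],[226.5,-254,-122,-0.08]]}}

```text
clock: 10.85
position: [0.6318, -0.0775, 0.0277]
tool_rot: [3.141, -0.002, 3.105]
force: [0.2, 0.3, -0.7]
grip_width: 0.0188
finger_force: 26.4
```

>>> {"name": "move_arm", "arguments": {"moves": [[0,0,-1,0],[0,0,-1.5,0],[0,0,-1.5,0]]}}

```text
clock: 11.22
position: [0.6327, -0.0781, 0.0275]
tool_rot: [-3.142, 0.0, 3.105]
force: [-0.5, -0.6, -0.5]
grip_width: 0.019
finger_force: 26.4
```

>>> {"name": "move_arm", "arguments": {"moves": [[0,0,0,0],[0,0,0,0],[0,0,3,0],[0,0,40,0],[0,0,100,0],[-60,40,120,0],[-120,80,120,0],[-180,120,120,0],[-200,160,120,0],[-200,220,120,0],[-200,240,120,0]], "gripper": 0.38}}

```text
clock: 12.6
position: [0.4319, 0.1652, 0.1479]
tool_rot: [3.14, 0.001, 3.108]
force: [0.4, -0.4, 0.2]
grip_width: 0.0324
finger_force: 0.0
```

```bash
python3 syr.py; python3 -c "
import cv2;a=cv2.imread('pics/last.png');cv2.imwrite('pics/v4.png',cv2.resize(a[110:260,190:450],None,fx=3,fy=3,interpolation=cv2.INTER_CUBIC))"
```

```text
px [204.5 221.1] 256 origin [402.1 357.6] cap [] blue [] yaw []
px [374.  217.2] 173 origin [ 412.7 -186.7] cap [[ 459.7 -191.7]] blue [[ 346.1 -172.6]] yaw [-0.166]
px [417.8 218. ] 183 origin [ 410.1 -326.7] cap [[ 455.7 -313.6]] blue [[ 344.2 -345.3]] yaw [0.277]
```

View pics/v4.png

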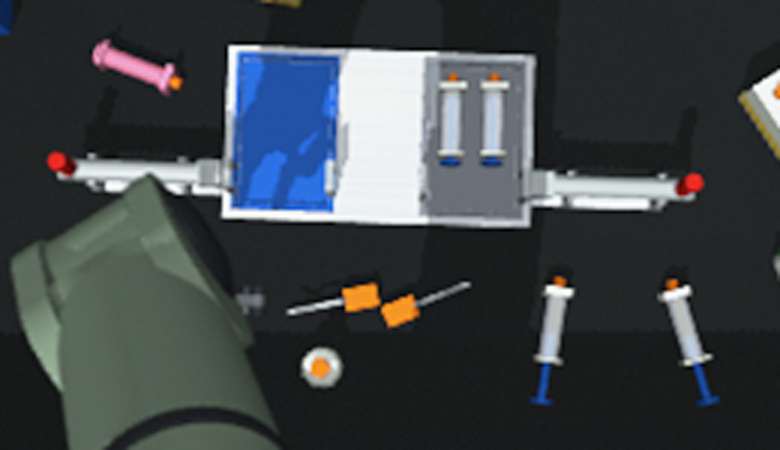

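Both empties lie in the grey bay (crop (452,120) and (492,120)). The cotters and filled syringes have not moved. Next is F1.

>>> {"name": "move_arm", "arguments": {"moves": [[-3,-60,0,-0.03],[-6,-120,0,-0.06],[-10,-180,0,-0.09],[-13,-240,0,-0.12],[-16,-300,0,-0.133],[-19,-346.5,0,-0.133],[-19,-346.5,0,-0.133],[-19,-346.5,-40,-0.133],[-19,-346.5,-80,-0.133],[-19,-346.5,-80,-0.133],[-19,-346.5,-80,-0.133]], "gripper": 0.6}}

```text
clock: 14.08
position: [0.414, -0.1847, 0.0684]
tool_rot: [-3.141, 0.001, 2.972]
force: [1.5, -0.6, 0.4]
grip_width: 0.0512
finger_force: 0.0
```

>>> {"name": "move_arm", "arguments": {"moves": [[0,0,-46,0],[0,0,-46,0],[0,0,-46,0]]}}

```text
clock: 14.45
position: [0.4143, -0.1848, 0.0231]
tool_rot: [-3.141, 0.001, 2.972]
force: [-0.0, 0.2, 1.0]
grip_width: 0.0513
finger_force: 0.0
```

>>> {"name": "move_arm", "arguments": {"moves": [[0,0,0,0],[0,0,0,0],[0,0,0,0],[0,0,0,0],[0,0,3,0],[0,0,50,0],[0,0,110,0],[0,0,130,0],[0,0,130,0]], "gripper": 0.1}}

```text
clock: 15.58
position: [0.4143, -0.1849, 0.153]
tool_rot: [-3.141, 0.003, 2.972]
force: [0.7, -0.3, -0.3]
grip_width: 0.0185
finger_force: 24.7
```

>>> {"name": "move_arm", "arguments": {"moves": [[35,48,0,0.02],[70,96,0,0.04],[105,144,0,0.06],[140,192,0,0.08],[175,240,0,0.1],[210,288,0,0.134],[226.5,310,0,0.134],[226.5,310,0,0.134],[226.5,310,-45,0.134],[226.5,310,-90,0.134],[226.5,310,-119,0.134],[226.5,310,-122,0.134]]}}

```text
clock: 17.08
position: [0.6386, 0.1241, 0.0267]
tool_rot: [-3.14, -0.003, 3.105]
force: [0.1, -0.7, -0.3]
grip_width: 0.0187
finger_force: 26.1
```

>>> {"name": "move_arm", "arguments": {"moves": [[0,0,-1,0],[0,0,-1.5,0],[0,0,-1.5,0]]}}

```text
clock: 17.45
position: [0.6403, 0.1253, 0.0282]
tool_rot: [3.142, 0.0, 3.106]
force: [0.4, 0.5, -1.2]
grip_width: 0.0189
finger_force: 26.1
```

>>> {"name": "move_arm", "arguments": {"moves": [[0,0,0,0],[0,0,0,0],[0,0,3,0],[0,0,40,0],[0,0,100,0],[-60,0,120,0],[-120,10,120,0],[-180,20,120,0],[-210,30,120,0],[-210,30,120,0]], "gripper": 0.38}}

```text
clock: 18.7
position: [0.4287, 0.1561, 0.1484]
tool_rot: [3.141, 0.0, 3.108]
force: [1.4, -0.3, 0.5]
grip_width: 0.0323
finger_force: 0.0
```

```bash
python3 syr.py
```

```text
px [417.8 218. ] 183 origin [ 410.1 -326.7] cap [[ 455.7 -313.6]] blue [[ 344.2 -345.3]] yaw [0.277]
px [209.2 222.4] 250 origin [394.5 340.4] cap [] blue [] yaw []
```

>>> {"name": "move_arm", "arguments": {"moves": [[-2,-60,0,0.04],[-5,-120,0,0.08],[-7,-180,0,0.12],[-10,-240,0,0.16],[-12,-300,0,0.2],[-14,-360,0,0.24],[-17,-420,0,0.28],[-19,-481.5,0,0.313],[-19,-481.5,0,0.313],[-19,-481.5,-50,0.313],[-19,-481.5,-80,0.313],[-19,-481.5,-80,0.313]], "gripper": 0.6}}

```text
clock: 20.3
position: [0.4104, -0.3256, 0.0662]
tool_rot: [3.139, -0.002, -2.865]
force: [0.1, 0.8, 0.8]
grip_width: 0.0509
finger_force: 0.0
```

>>> {"name": "move_arm", "arguments": {"moves": [[0,0,-46,0],[0,0,-46,0],[0,0,-46,0]]}}

```text
clock: 20.68
position: [0.4118, -0.3266, 0.0235]
tool_rot: [-3.14, 0.001, -2.865]
force: [-0.2, 0.6, 0.8]
grip_width: 0.0513
finger_force: 0.0
```

>>> {"name": "move_arm", "arguments": {"moves": [[0,0,0,0],[0,0,0,0],[0,0,0,0],[0,0,0,0],[0,0,3,0],[0,0,50,0],[0,0,110,0],[0,0,130,0],[0,0,130,0]], "gripper": 0.1}}

```text
clock: 21.8
position: [0.4117, -0.3266, 0.1537]
tool_rot: [-3.139, 0.002, -2.865]
force: [0.1, 0.3, -0.8]
grip_width: 0.0184
finger_force: 24.7
```

>>> {"name": "move_arm", "arguments": {"moves": [[29,51,0,-0.04],[58,102,0,-0.08],[87,153,0,-0.12],[116,204,0,-0.16],[145,255,0,-0.2],[174,306,0,-0.24],[200,357,0,-0.28],[227.5,408,0,-0.313],[227.5,408,0,-0.313],[227.5,408,-50,-0.313],[227.5,408,-90,-0.313],[227.5,408,-118,-0.313]]}}

```text
clock: 23.3
position: [0.6372, 0.081, 0.0309]
tool_rot: [-3.141, -0.003, 3.105]
force: [0.3, -0.5, -0.6]
grip_width: 0.0185
finger_force: 24.8
```

>>> {"name": "move_arm", "arguments": {"moves": [[0,0,-4,0],[0,0,-5,0],[0,0,-5,0]]}}

```text
clock: 23.68
position: [0.638, 0.0812, 0.0282]
tool_rot: [-3.141, -0.001, 3.105]
force: [0.0, 0.1, -0.4]
grip_width: 0.0189
finger_force: 25.7
```

>>> {"name": "move_arm", "arguments": {"moves": [[0,0,0,0],[0,0,0,0],[0,0,3,0],[0,0,40,0],[0,0,100,0],[-10,60,120,0],[-20,120,120,0],[-30,180,120,0],[-60,240,120,0],[-60,250,120,0],[-60,250,120,0]], "gripper": 0.38}}

```text
clock: 25.05
position: [0.5784, 0.3326, 0.1489]
tool_rot: [3.142, 0.0, 3.107]
force: [1.0, -0.7, -0.1]
grip_width: 0.0324
finger_force: 0.0
```

Run:
```python
from h import *
s=monitor.observe();print(s["position"],s["tool_rot"],np.round(s["qpos"],2))
im=frame("top",3);cv2.imwrite("pics/t2.png",im)
for a,c,l,bb in blobs(mask(im,*RED)): print("red",a,c.round(1),(plane("top",c,.1)*1e3).round(1))
cv2.imwrite('pics/v5.png',cv2.resize(im[110:260,190:450],None,fx=3,fy=3,interpolation=cv2.INTER_CUBIC))
```

```text
[0.57842914 0.33257817 0.14886368] [3.14159225e+00 1.66846830e-04 3.10737942e+00] [-0.59  0.69 -0.04  1.56  0.03  0.89  0.9 ]
red 16 [209.4 165.3] [570.2 321.9 100. ]
red 41 [420.  170.9] [ 551.4 -313.   100. ]
```

View pics/v5.png

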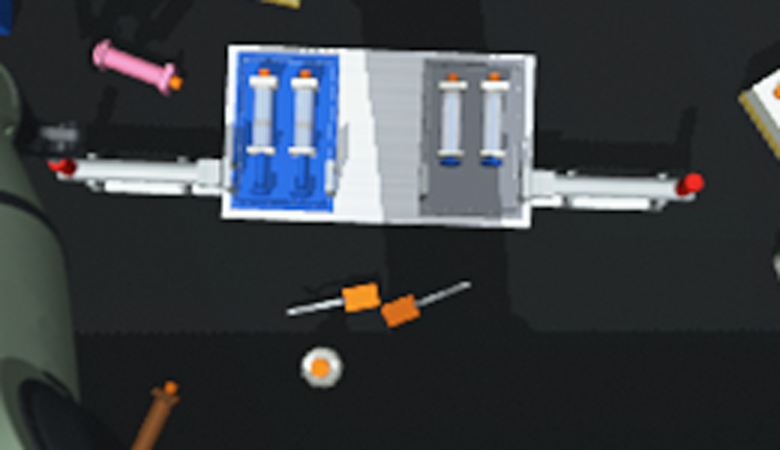

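All four lie in their bays: filled in blue at crop (262,125) and (303,125), empties in grey. Now the bolts, starting with the left knob at about (574.5, 323).

>>> {"name": "move_arm", "arguments": {"moves": [[-4,-8.5,0,0],[-4,-8.5,0,0],[-4,-8.5,-40,0],[-4,-8.5,-63,0],[-4,-8.5,-63,0]], "gripper": 0.7}}

```text
clock: 25.82
position: [0.574, 0.3226, 0.0844]
tool_rot: [-3.14, -0.002, 3.105]
force: [0.3, 0.3, 0.3]
grip_width: 0.0598
finger_force: 0.0
```

>>> {"name": "move_arm", "arguments": {"moves": [[0,0,0,0],[0,0,0,0],[0,0,0,0],[0,0,0,0],[0,0,0,0]], "gripper": 0.05, "newtons": 30}}

```text
clock: 26.45
position: [0.5752, 0.3236, 0.087]
tool_rot: [3.141, 0.001, 3.106]
force: [-1.4, -1.2, 6.8]
grip_width: 0.0169
finger_force: 29.1
```

>>> {"name": "move_arm", "arguments": {"moves": [[-0.5,-15,0,0],[-1,-30,0,0],[-1.6,-45,0,0],[-2.2,-60,0,0],[-2.7,-75,0,0],[-3.2,-90,0,0],[-3.8,-105,0,0],[-4.3,-120,0,0],[-4.8,-132,0,0],[-5.1,-140,0,0],[-5.1,-140,0,0],[-5.1,-140,0,0]]}}

```text
clock: 27.95
position: [0.5699, 0.1829, 0.0869]
tool_rot: [-3.142, 0.001, 3.105]
force: [-2.5, -2.3, 11.3]
grip_width: 0.0171
finger_force: 30.6
```

>>> {"name": "move_arm", "arguments": {"moves": [[-0.1,-3,0,0],[-0.2,-5,0,0],[-0.2,-6,0,0],[-0.2,-6,0,0]]}}

```text
clock: 28.45
position: [0.5697, 0.1779, 0.0869]
tool_rot: [3.141, 0.001, 3.106]
force: [-2.5, 1.9, 9.0]
grip_width: 0.0172
finger_force: 30.4
```

>>> {"name": "move_arm", "arguments": {"moves": [[0,-2,0,0],[0,-3,0,0],[0,-3,0,0]]}}

```text
clock: 28.82
position: [0.5697, 0.1762, 0.087]
tool_rot: [3.139, 0.002, 3.107]
force: [-2.2, 8.6, 7.1]
grip_width: 0.017
finger_force: 30.3
```

>>> {"name": "move_arm", "arguments": {"moves": [[0,-2,0,0],[0,-3,0,0],[0,-3,0,0]]}}

```text
clock: 29.2
position: [0.5697, 0.1761, 0.087]
tool_rot: [3.136, 0.002, 3.109]
force: [-1.3, 21.7, 2.9]
grip_width: 0.017
finger_force: 30.5
```

>>> {"name": "move_arm", "arguments": {"moves": [[0,5,0,0],[0,5,0,0]]}}

```text
clock: 29.45
position: [0.5697, 0.1773, 0.0869]
tool_rot: [3.14, 0.001, 3.106]
force: [-2.6, 3.0, 9.0]
grip_width: 0.0171
finger_force: 30.8
```

>>> {"name": "move_arm", "arguments": {"moves": [[0,5,0,0],[0,5,0,0],[0,5,0,0],[0,5,30,0],[0,5,65,0],[-20,-55,65,0],[-20,-115,65,0],[-20,-175,65,0],[-20,-235,65,0],[-20,-295,65,0],[-20,-355,65,0],[-20,-415,65,0]], "gripper": 0.7}}

```text
clock: 30.95
position: [0.549, -0.2407, 0.1509]
tool_rot: [-3.142, 0.0, 3.106]
force: [1.3, 0.1, 0.7]
grip_width: 0.0601
finger_force: 0.0
```

>>> {"name": "move_arm", "arguments": {"moves": [[2,-60,0,0],[2,-68.5,0,0],[2,-68.5,0,0],[2,-68.5,-40,0],[2,-68.5,-65,0],[2,-68.5,-65,0]]}}

```text
clock: 31.7
position: [0.5509, -0.3048, 0.0845]
tool_rot: [3.14, -0.003, 3.108]
force: [0.0, -0.7, 1.7]
grip_width: 0.0598
finger_force: 0.0
```

>>> {"name": "move_arm", "arguments": {"moves": [[0,0,0,0],[0,0,0,0],[0,0,0,0],[0,0,0,0],[0,0,0,0]], "gripper": 0.05}}

```text
clock: 32.33
position: [0.5521, -0.3076, 0.0873]
tool_rot: [-3.14, 0.002, 3.106]
force: [-0.8, -2.0, 9.5]
grip_width: 0.0171
finger_force: 29.1
```

>>> {"name": "move_arm", "arguments": {"moves": [[0.5,15,0,0],[1,30,0,0],[1.6,45,0,0],[2.2,60,0,0],[2.7,75,0,0],[3.2,90,0,0],[3.8,105,0,0],[4.3,118,0,0],[4.6,126,0,0],[4.8,132,0,0],[4.8,132,0,0],[4.8,132,0,0]]}}

```text
clock: 33.83
position: [0.557, -0.1746, 0.0872]
tool_rot: [3.141, 0.002, 3.106]
force: [-1.0, 3.3, 12.0]
grip_width: 0.017
finger_force: 30.3
```

>>> {"name": "move_arm", "arguments": {"moves": [[0.1,3,0,0],[0.2,5,0,0],[0.2,7,0,0],[0.2,8,0,0],[0.2,8,0,0]]}}

```text
clock: 34.45
position: [0.5571, -0.1713, 0.0873]
tool_rot: [-3.137, 0.004, 3.103]
force: [1.1, -22.5, 4.9]
grip_width: 0.0167
finger_force: 30.2
```

>>> {"name": "move_arm", "arguments": {"moves": [[0,-3,0,0],[0,-3.5,0,0]]}}

```text
clock: 34.7
position: [0.5572, -0.1715, 0.0872]
tool_rot: [-3.141, 0.002, 3.105]
force: [-0.8, -3.3, 11.2]
grip_width: 0.0172
finger_force: 30.6
```

>>> {"name": "move_arm", "arguments": {"moves": [[0,0,0,0],[0,0,0,0],[0,0,0,0],[0,0,30,0],[0,0,65,0],[-40,-35,65,-0.18],[-80,-70,65,-0.36],[-110,-110,65,-0.54],[-130,-150,65,-0.72],[-150,-180,65,-0.9],[-150,-180,65,-1.08],[-150,-180,65,-1.26]], "gripper": 0.7}}

```text
clock: 36.2
position: [0.4061, -0.3509, 0.1508]
tool_rot: [3.142, -0.0, 1.839]
force: [0.4, 0.2, -0.9]
grip_width: 0.0596
finger_force: 0.0
```

```bash
cat > look.py <<'E'
from h import *
import sys
s=monitor.observe();print(s["clock"],np.round(s["position"],4),np.round(s["tool_rot"],3),np.round(s["qpos"],2))
im=frame("top",4);sd=frame("side",4);k=sys.argv[1];cv2.imwrite(f"pics/t{k}.png",im);cv2.imwrite(f"pics/s{k}.png",sd)
for n,i in(("top",im),("side",sd)):
    for a,c,l,bb in blobs(mask(i,*RED),20): print(n,"red",a,c.round(1),bb,(plane(n,c,.1)*1e3).round(1))
    for a,c,l,bb in blobs(mask(i,*ORANGE),40):
        rect=cv2.minAreaRect(np.argwhere(l)[:,::-1].astype(np.float32)); b=np.array([plane(n,p,.014)[:2] for p in cv2.boxPoints(rect)])*1e3
        e=[b[1]-b[0],b[2]-b[1]];e=max(e,key=np.linalg.norm)
        if a<130: print(n,"orange",a,c.round(1),(plane(n,c,.014)*1e3).round(1),"long axis deg",np.degrees(np.arctan2(e[1],e[0])).round(1))
cv2.imwrite(f"pics/v{k}.png",np.vstack([cv2.resize(im[120:240,220:420],(700,420),interpolation=cv2.INTER_CUBIC)]))
E
python3 look.py 6
```

```text
36.2 [ 0.4061 -0.3509  0.1508] [ 3.142 -0.     1.839] [ 0.38  0.53  0.31  1.93 -0.24  0.71  1.1 ]
top red 32 [257.4 165. ] [255 162   6   8] [570.7 177.5 100. ]
top red 27 [372.6 168.4] [370 166   6   6] [ 559.3 -169.8  100. ]
top red 179 [203.4 279.7] [194 267  18  27] [229.9 333.8 100. ]
top orange 47 [239.7 252.5] [303.1 245.9  14. ] long axis deg -26.2
side red 46 [277.3 167.1] [275 162   5  12] [ 565.3 -144.3  100. ]
side red 60 [309.8 228.5] [308 222   5  15] [577.3 198.4 100. ]
side red 211 [451.2 257.1] [439 247  24  24] [282.5 434.4 100. ]
side orange 43 [358.  199.1] [338.8   4.2  14. ] long axis deg 65.0
side orange 104 [218.3 250.2] [816.   97.5  14. ] long axis deg 78.7
side orange 107 [193.3 252.8] [883.6  83.7  14. ] long axis deg -102.3
side orange 57 [210.4 245.5] [833.1  68.8  14. ] long axis deg 79.4
side orange 56 [404.2 239.7] [299.9 242.   14. ] long axis deg 154.6
side orange 77 [226.5 252.4] [796.4 114.8  14. ] long axis deg 77.9
side orange 61 [201.3 257.3] [865.9 110.7  14. ] long axis deg -102.7
side orange 128 [368.4 331.7] [545.6 511.1  14. ] long axis deg 156.0
```

View pics/v6.png

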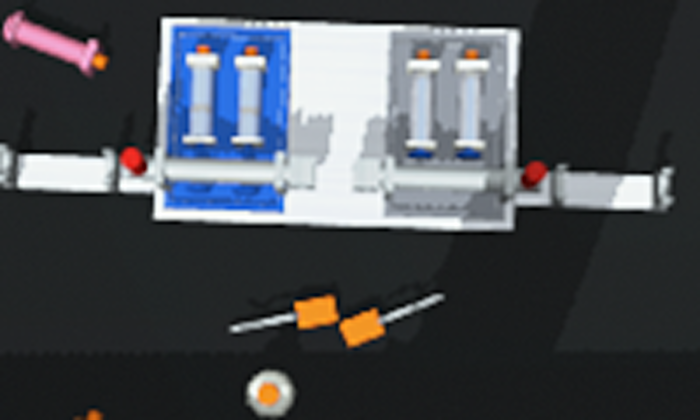

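Both bolts are home (eyes at crop (305,172) and (365,172)), and the cotters have not moved. Next: their exact positions and yaw.

```bash
cat > cot.py <<'E'
from h import *
import sys
def cotters(im):
    o=mask(im,*ORANGE); o[:190]=0;o[240:]=0;o[:,:220]=0;o[:,420:]=0
    o=cv2.erode(cv2.resize(o,None,fx=4,fy=4,interpolation=cv2.INTER_LINEAR),np.ones((5,5)))
    o=cv2.threshold(o,127,255,0)[1]
    for a,c,l,bb in blobs(o,500):
        rect=cv2.minAreaRect(np.argwhere(l)[:,::-1].astype(np.float32)); q=(np.array(rect[0])+.5)/4-.5
        P=plane("top",q,.016)*1e3
        v=im.max(2).astype(int); w=((v>75)&(im.max(2)-im.min(2).astype(int)<60)).astype(np.uint8)*255
        best=[]
        for p in np.argwhere(w)[:,::-1]:
            X=plane("top",p,.012)*1e3; d=np.hypot(*(X-P)[:2])
            if 26<d<72: best.append((*X[:2],v[p[1],p[0]]))
        print("grip px",q.round(1),a/16,"P",P.round(1),np.round(rect[1],1)/4*3.2,rect[2])
        B=np.array(best); 
        if len(B)>4:
            # bottle is excluded by keeping points on one thin line
            B=B[np.hypot(B[:,0]-368,B[:,1]-64)>28]
            g=B[:,:2].mean(0)-P[:2]; print("  leg n",len(B),"mean dir deg",np.degrees(np.arctan2(g[1],g[0])).round(1), "fit",[float(x) for x in np.round(cv2.fitLine(B[:,:2].astype(np.float32),cv2.DIST_HUBER,0,.01,.01)[:,0],3)])
if __name__=="__main__": cotters(cv2.imread(sys.argv[1]))
E
python3 cot.py pics/t6.png
```

```text
Traceback (most recent call last):
  File "cot.py", line 21, in <module>
    if __name__=="__main__": cotters(cv2.imread(sys.argv[1]))
                             ~~~~~~~^^^^^^^^^^^^^^^^^^^^^^^^^
  File "cot.py", line 13, in cotters
    X=plane("top",p,.012)*1e3; d=np.hypot(*(X-P)[:2])
      ~~~~~^^^^^^^^^^^^^^
  File "h.py", line 8, in plane
    o,d=ray(n,uv); return (o+d*(z-o[2])/d[2])
        ~~~^^^^^^
  File "h.py", line 5, in ray
    m=camera_model(n); f=200/np.tan(np.radians(m["vfov"]/2))
ValueError: time passes only in moves, steps and waits
```

```bash
sed -i '2a import functools\ncamera_model=functools.lru_cache(None)(camera_model)' h.py; python3 cot.py pics/t6.png
```

```text
grip px [309.9 208.7] 73.8125 P [442.3  21.2  16. ] [24.48 35.12] 78.69007110595703
  leg n 49 mean dir deg 118.1 fit [0.04500000178813934, -0.9990000128746033, 434.0369873046875, 39.941001892089844]
grip px [322.9 213.3] 69.8125 P [427.3 -20.5  16. ] [23.92 35.2 ] 68.19859313964844
  leg n 47 mean dir deg -50.0 fit [0.08799999952316284, -0.9959999918937683, 443.3789978027344, -41.641998291015625]
```

>>> {"name": "move_arm", "arguments": {"moves": [[6,60,0,-0.01],[12,120,0,-0.02],[18,180,0,-0.04],[24,240,0,-0.05],[30,300,0,-0.07],[36,350,0,-0.07],[36,371.5,0,-0.07],[36,371.5,0,-0.07],[36,371.5,-50,-0.07],[36,371.5,-90,-0.07],[36,371.5,-90,-0.07],[36,371.5,-90,-0.07]], "gripper": 0.5, "newtons": 60}}

```text
clock: 38.1
position: [0.4428, 0.0201, 0.0619]
tool_rot: [3.141, 0.0, 1.775]
force: [-0.0, -0.0, 0.3]
grip_width: 0.0427
finger_force: 0.0
```

>>> {"name": "move_arm", "arguments": {"moves": [[0,0.5,-30,0],[0,0.5,-44.5,0],[0,0.5,-44.5,0],[0,0.5,-44.5,0]]}}

```text
clock: 38.6
position: [0.4428, 0.0214, 0.0172]
tool_rot: [3.141, 0.0, 1.776]
force: [-0.1, 0.8, 0.7]
grip_width: 0.0429
finger_force: 0.0
```

>>> {"name": "move_arm", "arguments": {"moves": [[0,0,0,0],[0,0,0,0],[0,0,0,0],[0,0,0,0],[0,0,0,0]], "gripper": 0.1}}

```text
clock: 39.22
position: [0.4428, 0.0215, 0.0172]
tool_rot: [3.14, -0.0, 1.776]
force: [-1.9, 0.1, 17.3]
grip_width: 0.0226
finger_force: 58.3
```

>>> {"name": "move_arm", "arguments": {"moves": [[0,0,5,0],[0,0,50,0],[0,0,95,0],[0,5,95,-0.18],[0,10,95,-0.36],[0,13,95,-0.54],[0,13,95,-0.72],[0,13,95,-0.9],[0,13,95,-1.08],[0,13,95,-1.26],[0,13,95,-1.44],[0,13,95,-1.62]]}}

```text
clock: 40.72
position: [0.4423, 0.0347, 0.1117]
tool_rot: [-3.141, -0.0, 0.15]
force: [-0.3, 0.5, 0.2]
grip_width: 0.0225
finger_force: 59.4
```

>>> {"name": "move_arm", "arguments": {"moves": [[6,0,-20,-0.18],[6,0,-54,-0.192],[6,0,-55,-0.192],[6,0,-55,-0.192]]}}

```text
clock: 41.22
position: [0.4486, 0.0343, 0.0573]
tool_rot: [-3.141, -0.0, -0.036]
force: [-0.3, -0.3, -0.9]
grip_width: 0.0227
finger_force: 59.4
```

Run:
```python
from h import *
s=monitor.observe();print(s["clock"],np.round(s["position"],4),np.round(s["tool_rot"],3),np.round(s["qpos"],2))
im=frame("top",4);sd=frame("side",4);cv2.imwrite("pics/t7.png",im);cv2.imwrite("pics/s7.png",sd)
for X in([.5645,.0305,.049],[.530,.0318,.049]): print(proj("top",X).round(1),proj("side",X).round(1))
a=cv2.resize(im[150:230,260:380],(600,400),interpolation=cv2.INTER_CUBIC)
b=cv2.resize(sd[150:240,250:385],(600,400),interpolation=cv2.INTER_CUBIC)
cv2.imwrite("pics/v7.png",cv2.resize(np.vstack([a,b]),(450,600)))
```

```text
41.225 [0.4486 0.0343 0.0573] [-3.141 -0.    -0.036] [-0.69  0.72  0.66  2.21 -0.93  0.53 -0.9 ]
[306.7 169.5] [294.9 209. ]
[306.3 180.4] [305.7 206.9]
```

View pics/v7.png

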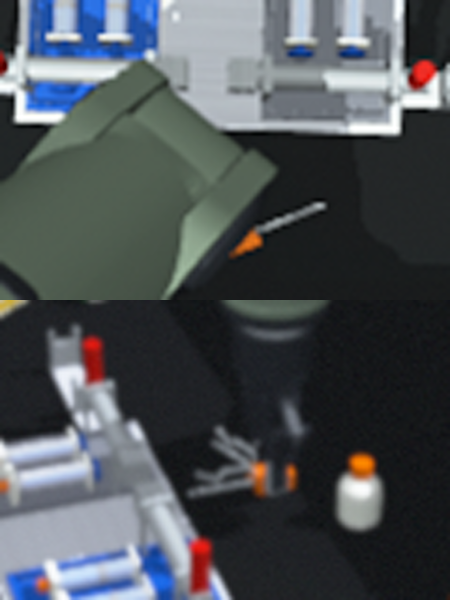

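The side view shows the cotter held level, its leg tip at about side px (307,208) and the left eye near (295,209). I move closer and compare them directly.

>>> {"name": "move_arm", "arguments": {"moves": [[8,-0.3,0,0],[14,-0.5,0,0],[14,-0.5,0,0]]}}

```text
clock: 42.0
position: [0.4629, 0.0338, 0.0562]
tool_rot: [3.141, -0.0, -0.036]
force: [-0.1, 0.5, 0.1]
grip_width: 0.0227
finger_force: 59.4
```

Run:
```python
from h import *
s=monitor.observe();p=np.array(s["position"]);print(s["clock"],p.round(4),np.round(s["tool_rot"],3))
sd=frame("side",6);cv2.imwrite("pics/s8.png",sd)
E_=np.array([.5645,.0305,.049]);ux=np.array([.99935,-.036,0]);
print("eye",proj("side",E_).round(1),"near face",proj("side",E_-.013*ux).round(1),[proj("side",E_-.013*ux+[0,a,b]).round(1).tolist() for a in(-.012,.012) for b in(-.013,.013)])
for d in(18,50,82): print(d,proj("side",[*(p[:2]+d/1e3*ux[:2]),p[2]-.0082]).round(1))
x0,y0=275,185; c=cv2.resize(sd[y0:y0+45,x0:x0+60],None,fx=12,fy=12,interpolation=cv2.INTER_CUBIC)
c=cv2.convertScaleAbs(c,alpha=1.3)
for d in(18,50,82):
    q=(proj("side",[*(p[:2]+d/1e3*ux[:2]),p[2]-.0082])-[x0-.5,y0-.5])*12; cv2.drawMarker(c,tuple(int(v) for v in q),(0,255,0),0,10)
for z in(-5,5):
  for y in(-5,5):
    q=(proj("side",E_-.013*ux+[0,y/1e3,z/1e3])-[x0-.5,y0-.5])*12; cv2.drawMarker(c,tuple(int(v) for v in q),(0,0,255),0,10)
cv2.imwrite("pics/v8.png",c)
```

```text
42.0 [0.4629 0.0338 0.0562] [ 3.141 -0.    -0.036]
eye [294.9 209. ] near face [299.  208.2] [[297.8, 209.5], [297.7, 202.6], [300.4, 213.8], [300.2, 206.9]]
18 [320.8 204.2]
50 [311.  206.1]
82 [301.1 208. ]
```

View pics/v8.png

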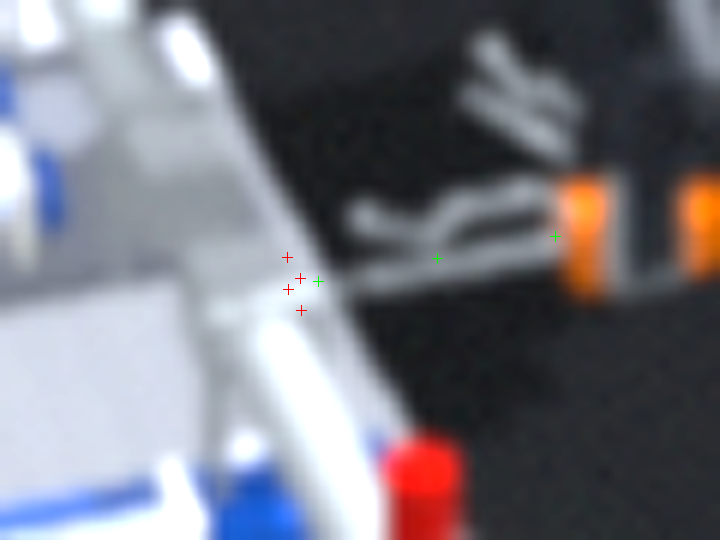

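Run:
```python
from h import *
sd=cv2.imread("pics/s8.png")
for a,c,l,bb in blobs(mask(sd,[0,150,70],[6,255,255]),20): print(a,c.round(2),bb)
for k in([.5700,.1765],[.5572,-.1715]):
    print([proj("side",[*k,z]).round(1).tolist() for z in(.06,.082,.104)],proj("top",[*k,.104]).round(1))
# leg line in side image
v=sd.max(2).astype(float); 
for c in range(304,321,2):
    col=v[200:214,c]; k=np.argmax(col); print(c,200+k,col.round().astype(int))
```

```text
67 [277.66 166.6 ] [275 161   6  13]
67 [309.94 228.03] [308 221   6  16]
256 [450.76 257.56] [437 247  26  25]
[[309.6, 234.7], [309.6, 228.5], [309.5, 222.2]] [257.5 165. ]
[[277.8, 173.0], [277.5, 167.4], [277.2, 161.7]] [373.4 168.9]
304 213 [ 25  46  84  90  63  36  40  68  88  78  60  71  98 129]
306 208 [ 24  47  84 107  93  54  62 104 109  71  34  25  25  31]
308 207 [ 24  28  51  88  95  74  79 104  98  56  31  25  23  23]
310 204 [ 26  36  60  94 111 102 104 109  80  40  24  24  24  24]
312 202 [ 48  91 120 117  94  84 108 107  66  35  25  26  25  23]
314 202 [ 60 106 112  75  51  86 111  97  54  27  28  25  26  24]
316 206 [ 79 109  98  58  60 106 115  79  41  24  22  27  26  25]
318 201 [117 128  89  51  75 112 108  63  28  26  20  24  25  26]
320 205 [100 116  98  88 112 124  98  49  25  25  22  25  28  32]
```

>>> {"name": "move_arm", "arguments": {"moves": [[0,0.3,2,0],[4,0.1,2,0],[8,0,2,0],[12,-0.1,2,0],[15,-0.2,2,0],[15,-0.2,2,0]]}}

```text
clock: 43.05
position: [0.4775, 0.0336, 0.0582]
tool_rot: [3.141, -0.0, -0.036]
force: [0.7, 0.0, -0.6]
grip_width: 0.0223
finger_force: 59.4
```

>>> {"name": "move_arm", "arguments": {"moves": [[4,-0.1,0,0],[8,-0.3,0,0],[12,-0.4,0,0],[16,-0.6,0,0],[16,-0.6,0,0]]}}

```text
clock: 43.68
position: [0.4937, 0.033, 0.0583]
tool_rot: [3.141, -0.0, -0.036]
force: [-0.9, 0.2, 1.0]
grip_width: 0.0224
finger_force: 59.6
```

>>> {"name": "move_arm", "arguments": {"moves": [[4,-0.1,0,0],[8,-0.3,0,0],[12,-0.4,0,0],[14,-0.5,0,0]]}}

```text
clock: 44.18
position: [0.5081, 0.0326, 0.0585]
tool_rot: [3.142, -0.001, -0.036]
force: [-1.0, -0.1, 2.8]
grip_width: 0.0221
finger_force: 60.0
```

>>> {"name": "move_arm", "arguments": {"moves": [[4,-0.1,0,0],[8,-0.3,0,0],[11,-0.4,0,0],[11,-0.4,0,0]]}}

```text
clock: 44.68
position: [0.5189, 0.0321, 0.0584]
tool_rot: [3.141, -0.001, -0.036]
force: [1.5, 0.3, 3.9]
grip_width: 0.0228
finger_force: 60.0
```

>>> {"name": "move_arm", "arguments": {"moves": [[3,-0.1,0,0],[6,-0.2,0,0],[9,-0.3,0,0],[9,-0.3,0,0]]}}

```text
clock: 45.18
position: [0.5284, 0.0318, 0.0585]
tool_rot: [3.141, -0.002, -0.036]
force: [5.9, -1.1, 1.7]
grip_width: 0.0227
finger_force: 59.9
```

```bash
cat > sv.py <<'E'
from h import *
import sys
s=monitor.observe();p=np.array(s["position"]);print(s["clock"],p.round(4),np.round(s["force"],1))
sd=frame("side",6);im=frame("top",3);k=sys.argv[1];x0,y0,w,h=[int(v) for v in sys.argv[2:6]];cv2.imwrite(f"pics/s{k}.png",sd);cv2.imwrite(f"pics/t{k}.png",im)
c=cv2.resize(sd[y0:y0+h,x0:x0+w],(600,300),interpolation=cv2.INTER_CUBIC)
d=cv2.resize(im[140:220,240:400],(600,300),interpolation=cv2.INTER_CUBIC)
cv2.imwrite(f"pics/v{k}.png",cv2.convertScaleAbs(np.vstack([c,d]),alpha=1.2))
E
python3 sv.py 9 265 180 80 40
```

```text
45.175 [0.5284 0.0318 0.0585] [ 5.9 -1.1  1.7]
```

View pics/v9.png

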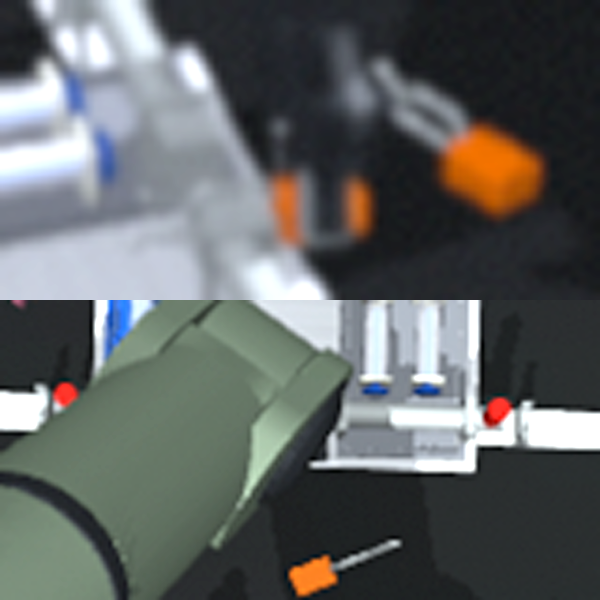

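>>> {"name": "move_arm", "arguments": {"moves": [[2,-0.1,0,0],[3,-0.1,0,0],[3,-0.1,0,0]]}}

```text
clock: 46.0
position: [0.5305, 0.0318, 0.0582]
tool_rot: [3.142, -0.0, -0.036]
force: [4.0, 0.6, -0.0]
grip_width: 0.0223
finger_force: 59.7
```

>>> {"name": "move_arm", "arguments": {"moves": [[2,-0.1,0,0],[3,-0.1,0,0],[3,-0.1,0,0]]}}

```text
clock: 46.38
position: [0.5327, 0.0318, 0.0581]
tool_rot: [-3.141, 0.001, -0.036]
force: [-5.2, 0.3, 2.0]
grip_width: 0.0226
finger_force: 59.7
```

It snapped over: the force changed from a forward pull to a resisting push at about x = 531.8. Releasing.

>>> {"name": "move_arm", "arguments": {"moves": [[-1,0,0,0],[-1,0,0,0]]}}

```text
clock: 46.62
position: [0.5324, 0.0317, 0.0583]
tool_rot: [3.142, -0.0, -0.036]
force: [-2.8, 0.0, 0.3]
grip_width: 0.0224
finger_force: 59.6
```

>>> {"name": "move_arm", "arguments": {"moves": [[0,0,0,0],[0,0,0,0],[0,0,0,0],[0,0,40,0],[0,0,90,0],[-30,50,90,0.18],[-60,100,90,0.36],[-90,150,90,0.54],[-120,200,90,0.72],[-120,220,90,0.9],[-120,220,90,1.08],[-120,220,90,1.26]], "gripper": 0.5}}

```text
clock: 48.12
position: [0.4123, 0.252, 0.1484]
tool_rot: [3.141, -0.0, 1.23]
force: [1.1, -0.7, -0.5]
grip_width: 0.043
finger_force: 0.0
```

```bash
python3 sv.py 10 265 180 80 40; python3 cot.py pics/t10.png
```

```text
48.125 [0.4123 0.252  0.1484] [ 1.1 -0.7 -0.5]
grip px [322.9 213.1] 64.75 P [427.9 -20.6  16. ] [22.72 34.64] 68.19859313964844
  leg n 32 mean dir deg -68.5 fit [0.38999998569488525, -0.9210000038146973, 445.7929992675781, -65.94400024414062]
```

View pics/v10.png

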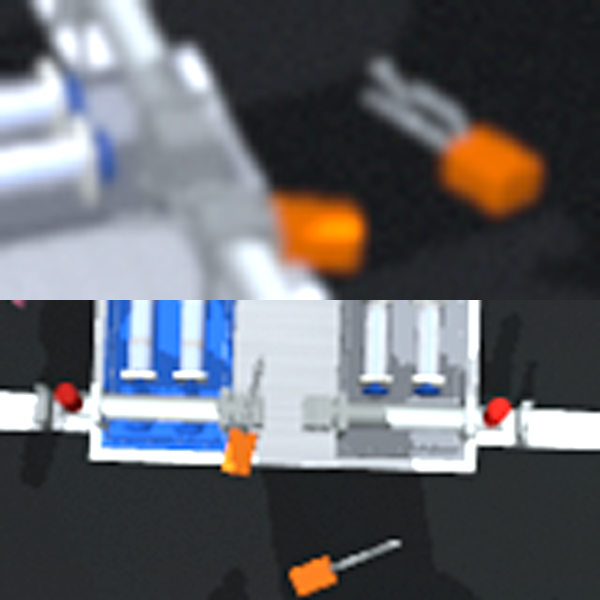

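Top view: cotter 1 sits in the left eye. Its grip centre (crop (238,452)) is 34 mm from the eye centre (241,410), so it is seated, with a slight yaw of play. Now cotter 2 at (427.6, -20.5), yaw -1.188.

>>> {"name": "move_arm", "arguments": {"moves": [[3,-60,0,0.18],[6,-120,0,0.36],[9,-180,0,0.54],[12,-240,0,0.7],[15.5,-272.5,0,0.723],[15.5,-272.5,0,0.723],[15.5,-272.5,0,0.723],[15.5,-272.5,-50,0.723],[15.5,-272.5,-90,0.723],[15.5,-272.5,-90,0.723]]}}

```text
clock: 49.82
position: [0.4264, -0.0199, 0.0567]
tool_rot: [-3.137, -0.001, 1.948]
force: [-0.6, -0.8, 1.0]
grip_width: 0.0426
finger_force: 0.0
```

Run:
```python
from h import *
s=monitor.observe();p=np.array(s["position"]);print(p,s["tool_rot"])
sd=frame("side",3)
print(sorted([(a,b.round(1).tolist(),(plane("side",b,.011)*1e3).round(1).tolist()) for a,b,l,bb in blobs(mask(sd,*ORANGE),15) if 300<b[0]<360],reverse=True))
print(proj("side",[.4276,-.0205,.010]).round(1))
```

```text
[ 0.42639254 -0.01993939  0.05665962] [-3.13709961e+00 -1.45651755e-03  1.94762883e+00]
[(np.int32(102), [330.3, 202.1], [428.5, -16.0, 11.0]), (np.int32(97), [307.4, 210.1], [513.3, -0.1, 11.0]), (np.int32(43), [358.0, 199.1], [336.8, 0.3, 11.0])]
[330.  201.5]
```

>>> {"name": "move_arm", "arguments": {"moves": [[0.5,-0.3,-25,0],[0.5,-0.3,-40,0],[0.5,-0.3,-40,0],[0.5,-0.3,-40,0]]}}

```text
clock: 50.48
position: [0.4286, -0.0211, 0.019]
tool_rot: [3.141, 0.0, 1.947]
force: [0.1, 0.4, 0.7]
grip_width: 0.0431
finger_force: 0.0
```

>>> {"name": "move_arm", "arguments": {"moves": [[0,0,0,0],[0,0,0,0],[0,0,0,0],[0,0,0,0],[0,0,0,0]], "gripper": 0.1}}

```text
clock: 51.1
position: [0.4287, -0.021, 0.0191]
tool_rot: [3.141, 0.0, 1.947]
force: [-2.0, 0.6, 16.9]
grip_width: 0.0226
finger_force: 58.3
```

>>> {"name": "move_arm", "arguments": {"moves": [[0,0,5,0],[0,0,50,0],[0,0,95,0],[0,0,95,0.18],[0,0,95,0.36],[0,0,95,0.54],[0,0,95,0.72],[5,0,95,0.9],[10,0,95,1.08],[20,-0.5,85,1.158],[21,-0.5,50,1.158],[21,-0.5,41,1.158]]}}

```text
clock: 52.6
position: [0.4485, -0.0217, 0.0583]
tool_rot: [-3.141, -0.002, 3.105]
force: [-0.6, -0.3, -0.8]
grip_width: 0.0226
finger_force: 59.5
```

>>> {"name": "move_arm", "arguments": {"moves": [[0,0,0,0],[6,-0.2,0,0],[12,-0.4,0,0],[12,-0.4,0,0]]}}

```text
clock: 53.1
position: [0.4622, -0.0219, 0.0597]
tool_rot: [3.142, 0.001, 3.105]
force: [0.0, 0.2, 0.0]
grip_width: 0.022
finger_force: 59.5
```

Run:
```python
from h import *
s=monitor.observe();p=np.array(s["position"]);print(s["clock"],p.round(4),np.round(s["tool_rot"],3))
sd=frame("side",4);im=frame("top",4);cv2.imwrite("pics/s11.png",sd);cv2.imwrite("pics/t11.png",im)
ux=np.array([.99935,-.036,0]);E_=np.array([.5625,-.0256,.049])
for d in(20,50,82):
    X=np.r_[p[:2]+d/1e3*ux[:2],p[2]-.0101]; print(d,proj("side",X).round(1),proj("top",X).round(1))
print("face",proj("side",E_-.013*ux).round(1),proj("top",E_-.013*ux).round(1))
v=sd.max(2); 
q=proj("side",np.r_[p[:2]+.05*ux[:2],p[2]-.0101]); 
for c in range(int(q[0])-9,int(q[0])+10,3): print(c,int(q[1])-6,v[int(q[1])-6:int(q[1])+8,c])
x0,y0=265,170
a=cv2.resize(sd[y0:y0+50,x0:x0+80],(640,400),interpolation=cv2.INTER_CUBIC)
b=cv2.resize(im[150:175,300:340],(320,200),interpolation=cv2.INTER_CUBIC)
cv2.imwrite("pics/v11.png",a)
```

```text
53.1 [ 0.4622 -0.0219  0.0597] [3.142e+00 1.000e-03 3.105e+00]
20 [314.1 194.4] [323.7 195.5]
50 [305.2 196.1] [324.  185.9]
82 [295.5 197.9] [324.3 175.8]
face [293.8 198.3] [324.4 174.2]
296 190 [ 24  24  28  28  32  48  72 103 136 152 151 148 145 170]
299 190 [ 22  38  72  98  90  54  54  90 101  74  46  58  90 136]
302 190 [ 25  25  44  77  96  83  80 105  99  57  28  23  24  26]
305 190 [ 31  58  91 110 105  94 114 119  83  42  28  27  28  28]
308 190 [ 59 105 112  76  48  78 106  96  56  26  26  25  34  35]
311 190 [ 79 106  98  58  65 112 117  77  36  27  22  25  32  35]
314 190 [ 88 136 144 126 122 124 106  70  43  32  26  28  36  35]
```

View pics/v11.png

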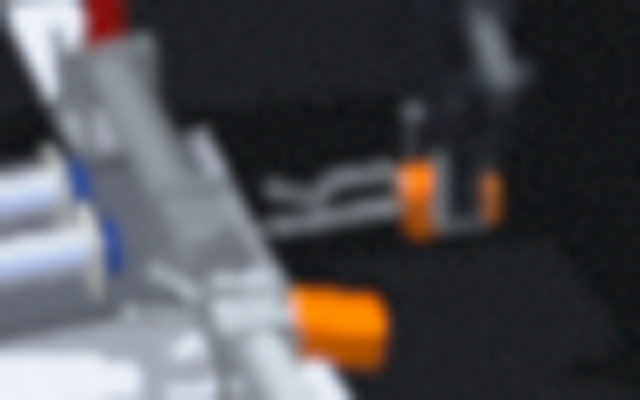

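The leg is level and lined up with the right eye, the same offset as the first (leg row 196.6 at column 305). Pushing in.

>>> {"name": "move_arm", "arguments": {"moves": [[0,0,0.5,0],[5,-0.2,0.5,0],[10,-0.4,0.5,0],[15,-0.5,0.5,0],[15,-0.5,0.5,0]]}}

```text
clock: 54.12
position: [0.4768, -0.0225, 0.0597]
tool_rot: [3.142, 0.0, 3.105]
force: [-0.2, -0.2, -0.9]
grip_width: 0.0227
finger_force: 59.5
```

>>> {"name": "move_arm", "arguments": {"moves": [[5,-0.2,0,0],[10,-0.4,0,0],[15,-0.5,0,0],[20,-0.7,0,0],[20,-0.7,0,0]]}}

```text
clock: 54.75
position: [0.4972, -0.0232, 0.0599]
tool_rot: [3.142, 0.001, 3.105]
force: [0.0, 0.5, 3.6]
grip_width: 0.0225
finger_force: 60.0
```

>>> {"name": "move_arm", "arguments": {"moves": [[5,-0.2,0,0],[10,-0.4,0,0],[15,-0.5,0,0],[20,-0.7,0,0],[20,-0.7,0,0]]}}

```text
clock: 55.38
position: [0.5171, -0.0239, 0.0599]
tool_rot: [3.142, 0.001, 3.105]
force: [1.0, -0.1, 4.2]
grip_width: 0.0223
finger_force: 60.0
```

>>> {"name": "move_arm", "arguments": {"moves": [[3,-0.1,0,0],[6,-0.2,0,0],[9,-0.3,0,0],[10,-0.4,0,0],[10,-0.4,0,0]]}}

```text
clock: 56.0
position: [0.5266, -0.0243, 0.0597]
tool_rot: [3.142, 0.0, 3.105]
force: [2.9, -0.0, 0.4]
grip_width: 0.0227
finger_force: 59.6
```

>>> {"name": "move_arm", "arguments": {"moves": [[1.5,0,0,0],[3,-0.1,0,0],[3,-0.1,0,0]]}}

```text
clock: 56.38
position: [0.5282, -0.0244, 0.0595]
tool_rot: [-3.141, -0.002, 3.105]
force: [-5.5, 0.4, 2.6]
grip_width: 0.0226
finger_force: 59.7
```

>>> {"name": "move_arm", "arguments": {"moves": [[1,0,0,0],[2,-0.1,0,0],[2,-0.1,0,0]]}}

```text
clock: 56.75
position: [0.5289, -0.0245, 0.0591]
tool_rot: [-3.141, -0.005, 3.105]
force: [-12.0, 1.3, 4.3]
grip_width: 0.0222
finger_force: 60.1
```

>>> {"name": "move_arm", "arguments": {"moves": [[-2,0,0,0],[-2,0,0,0]]}}

```text
clock: 57.0
position: [0.5283, -0.0245, 0.0595]
tool_rot: [-3.141, -0.002, 3.105]
force: [-5.7, 0.2, 0.9]
grip_width: 0.0225
finger_force: 59.8
```

>>> {"name": "move_arm", "arguments": {"moves": [[0,0,0,0],[0,0,0,0],[0,0,0,0],[0,0,40,0],[0,0,90,0],[-30,-50,90,0],[-60,-100,90,0],[-90,-150,90,0],[-120,-200,90,0],[-130,-250,90,0],[-130,-250,90,0]], "gripper": 0.5}}

```text
clock: 58.38
position: [0.398, -0.2781, 0.15]
tool_rot: [-3.14, 0.0, 3.099]
force: [0.7, 1.0, -0.9]
grip_width: 0.0426
finger_force: 0.0
```

Run:
```python
from h import *
sd=frame("side",4);im=frame("top",4);cv2.imwrite("pics/s12.png",sd);cv2.imwrite("pics/t12.png",im)
a=cv2.resize(im[150:200,275:355],(640,400),interpolation=cv2.INTER_CUBIC)
b=cv2.resize(sd[175:225,265:345],(640,400),interpolation=cv2.INTER_CUBIC)
cv2.imwrite("pics/v12.png",cv2.resize(cv2.convertScaleAbs(np.vstack([a,b]),alpha=1.2),(480,600)))
o=mask(im,*ORANGE)
for q,c,l,bb in blobs(o,40):
    if 290<c[0]<350 and 160<c[1]<225: print(q,c.round(1),(plane("top",c,.055)*1e3).round(1),cv2.minAreaRect(np.argwhere(l)[:,::-1].astype(np.float32)))
for y,x in((.0305,.5645),(-.0256,.5625)): print("eye",proj("top",[x,y,.062]).round(1),proj("side",[x,y,.049]).round(1))
for a_,c,l,bb in blobs(mask(im,*RED),20): print("red",c.round(1))
```

```text
81 [303.3 180.6] [528.6  41.   55. ] ((303.1999816894531, 180.10000610351562), (7.212489604949951, 12.0208158493042), 8.13010311126709)
83 [323.9 181.7] [525.  -23.4  55. ] ((323.5, 181.5), (11.0, 7.0), 90.0)
eye [306.6 168.9] [294.9 209. ]
eye [324.6 169.4] [289.9 199.1]
red [257.4 165. ]
red [372.6 168.4]
red [203.4 279.7]
```

View pics/v12.png

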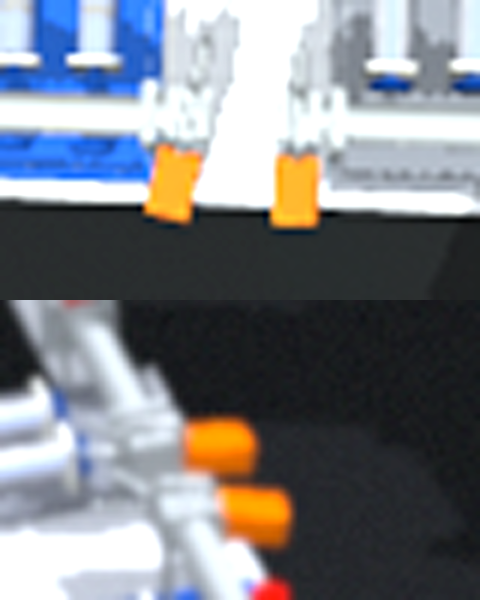

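Both cotters are in, with the grips just short of the eyes. The right one is straight; the left sits yawed about 0.2 rad. I will regrasp the left grip gently to straighten it and make sure it is home.

>>> {"name": "move_arm", "arguments": {"moves": [[22,52,0,0],[44,104,0,0],[66,156,0,0],[88,208,0,0],[110,260,0,0],[130,312,0,0.006],[130,312,0,0.006],[130,312,0,0.006],[130,312,-50,0.006],[130,312,-50,0.006]], "gripper": 0.62, "newtons": 25}}

```text
clock: 60.02
position: [0.5274, 0.0363, 0.0978]
tool_rot: [-3.14, -0.005, 3.109]
force: [-0.7, 0.1, 0.4]
grip_width: 0.0525
finger_force: 0.0
```

>>> {"name": "move_arm", "arguments": {"moves": [[0,0,-25,0],[0,0,-42,0],[0,0,-42,0],[0,0,-42,0]]}}

```text
clock: 60.52
position: [0.5298, 0.0374, 0.0587]
tool_rot: [3.142, 0.001, 3.11]
force: [1.2, -0.4, -0.4]
grip_width: 0.0531
finger_force: 0.0
```

>>> {"name": "move_arm", "arguments": {"moves": [[0,0,0,0],[0,0,0,0],[0,0,0,0],[0,0,0,0],[0,0,0,0]], "gripper": 0.1}}

```text
clock: 61.15
position: [0.5296, 0.0374, 0.0579]
tool_rot: [-3.142, 0.0, 3.111]
force: [1.7, -2.1, 2.3]
grip_width: 0.0237
finger_force: 23.3
```

>>> {"name": "move_arm", "arguments": {"moves": [[0,-2,0,0],[0,-4,0,0],[0,-5.7,0,0],[0,-5.7,0,0]]}}

```text
clock: 61.65
position: [0.5294, 0.0315, 0.0578]
tool_rot: [-3.141, 0.0, 3.11]
force: [0.3, -0.1, 3.1]
grip_width: 0.0229
finger_force: 24.9
```

>>> {"name": "move_arm", "arguments": {"moves": [[1,0,0,0],[2,0,0,0],[2,0,0,0]]}}

```text
clock: 62.02
position: [0.5307, 0.0317, 0.0576]
tool_rot: [-3.141, -0.001, 3.111]
force: [-4.6, -0.0, 5.6]
grip_width: 0.0233
finger_force: 25.0
```

>>> {"name": "move_arm", "arguments": {"moves": [[1,0,0,0],[2,0,0,0],[2,0,0,0]]}}

```text
clock: 62.4
position: [0.5317, 0.0316, 0.0573]
tool_rot: [-3.141, -0.004, 3.111]
force: [-10.1, -0.4, 4.1]
grip_width: 0.0233
finger_force: 25.2
```

>>> {"name": "move_arm", "arguments": {"moves": [[-2,0,0,0],[-2.5,0,0,0],[-2.5,0,0,0]]}}

```text
clock: 62.78
position: [0.5308, 0.0318, 0.0578]
tool_rot: [-3.141, -0.0, 3.111]
force: [-2.9, -1.2, 2.0]
grip_width: 0.0231
finger_force: 24.9
```

>>> {"name": "move_arm", "arguments": {"moves": [[0,0,0,0],[0,0,0,0],[0,0,0,0],[0,0,10,0],[0,0,50,0],[0,0,90,0],[-30,50,90,0],[-60,100,90,0],[-90,150,90,0],[-120,200,90,0],[-130,250,90,0],[-130,250,90,0]], "gripper": 0.5}}

```text
clock: 64.28
position: [0.3996, 0.2857, 0.1485]
tool_rot: [3.14, 0.0, 3.116]
force: [-0.8, -0.9, -0.1]
grip_width: 0.0423
finger_force: 0.0
```

Run:
```python
from h import *
sd=frame("side",4);im=frame("top",4);cv2.imwrite("pics/s13.png",sd);cv2.imwrite("pics/t13.png",im)
a=cv2.resize(im[120:200,255:383],(640,400),interpolation=cv2.INTER_CUBIC)
b=cv2.resize(sd[175:225,265:345],(640,400),interpolation=cv2.INTER_CUBIC)
cv2.imwrite("pics/v13.png",cv2.resize(np.vstack([a,b]),(480,600)))
for q,c,l,bb in blobs(mask(im,*ORANGE),40):
    if 290<c[0]<350 and 160<c[1]<225: print(q,c.round(1),(plane("top",c,.055)*1e3).round(1),cv2.minAreaRect(np.argwhere(l)[:,::-1].astype(np.float32)))
for a_,c,l,bb in blobs(mask(im,*RED),20): print("red",c.round(1))
```

```text
79 [305.9 181.1] [526.8  32.9  55. ] ((305.5, 181.0), (10.0, 7.0), 90.0)
83 [323.8 181.7] [525.  -23.2  55. ] ((323.5, 181.5), (11.0, 7.0), 90.0)
red [257.4 165.2]
red [372.3 168.9]
```

View pics/v13.png

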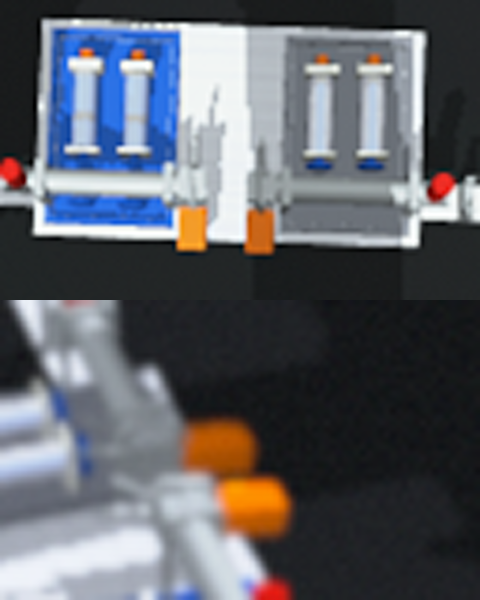

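Both cotters are now straight and seated, with grips at top px (306,181) and (324,182). The stiff stop when pushed shows the bows are past the eyes. The bolts are home, the syringes lie in their bays, and the robot is clear of everything. Handing in.

```bash
python3 -c "
from workcell import bot
print(bot.job_done())"
```

```text
the job is handed in; nothing more can be done
None
```

I handed the job in at about 65 s of the 210 s: two filled syringes lie in the blue bay and two empty ones in the grey bay, and both bolts are pushed to their stops. A cotter is through each eye; I judged the bows snapped over from the push forces, because the pictures could not show them clearly.

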